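# Set the vacuum pump's gas ballast to its second stage and start it

### The job

Get the vacuum pump warming up for solvent vapour: push the orange-knobbed gas-ballast lever on its top from closed, past its first detent, all the way to its second stop, and then press the green start button right in until it stays in. Leave the blue-handled inlet valve shut, and do not pick up or shift any of the things standing about.

Things in the scene. Friction and masses are not known exactly. Their poses are not given: they have to be found in the camera images.
- pump: Grey vacuum pump, fixed; 325 mm long (y), 136 deep (x). Origin under its middle; x points away from its front (round sight glass), y to its left, z up. Left half: oil case, top at z 162 mm, ballast lever near the front edge; at its rear (x over 7 mm) inlet valve, black filter (top z 231) and a hose up to z 270. Right half: finned motor under a terminal box, top at z 186 mm, with two buttons.
- lever_pivot (a point): Point on the lever's upright pivot axis, at z = 167 mm; its axes are the pump's. Seen from above, the knob runs round this axis on a radius of 56 mm, at the front of it.
- lever_knob (a point): Centre of the lever's orange knob: upright, round, 17 mm in diameter, from z = 176 to 211 mm (this point is at 195 mm). Below it a flat steel arm (top at z = 176 mm) runs to the pivot. x points from knob to pivot; as the lever opens the knob moves toward this point's own -y. 50 mm or more of free space lies to the left of the closed knob.
- ballast_lever (a joint): Gas-ballast lever, rad: 0 closed (points front left, 0.6 off straight front), 0.60 first detent (one dot, straight front), 1.20 second stop (two dots, front right). It turns anticlockwise from above: the knob goes to the pump's right, about 34 mm a stage. Spring detents hold each place: 7 to 10 N at the knob to leave either; past half-way it snaps on to the next.
- start_top (a point): Middle of the top face of the green start button (29 mm in diameter, its top 11 mm above a round metal collar when out, z = 202 mm), on the terminal box; z points up. A red stop button of the same size is centred 52 mm to its right (pump -y).
- start_button (a joint): Travel of the green start button, m: 0 = out (off), 0.006 = in (running). Pressed straight down; it takes up to about 5 N over the first 2 mm, and past half-way snaps in and stays in. The red stop button is interlocked: it rises 6 mm as the green one goes in, and pressing it throws the green one out.
- inlet_valve (a joint): Inlet ball valve with a blue handle 74 mm long, rad: 0 = shut (handle level, pointing to the pump's left at z = 201 mm, x = +4 mm, from y = +108 to +182 mm in the pump's frame); 1.57 = open (handle upright). It stays where it is left.
- wash_bottle: Bystander, not to be touched: white squeeze wash bottle with red cap and bent spout, 64x100x187 mm. Origin at the centre of its underside, z up.
- erlenmeyer: Bystander, not to be touched: small conical glass flask with foil cap, 64 mm wide, 104 mm high. Origin at the centre of its underside, z up.
- timer: Bystander, not to be touched: white lab timer lying flat, 64x64x20 mm. Origin at the centre of its underside, z up.
- sample_jar1: Bystander, not to be touched: small clear sample jar with white cap, 33 mm wide, 55 mm high, in front of the pump. Origin at the centre of its underside, z up.
- flask_brown: Bystander, not to be touched: round flask with brown extract and white stopper, 67 mm wide, 115 mm high. Origin at the centre of its underside, z up.
- reagent_bottle1: Bystander, not to be touched: lab bottle with blue screw cap, 70 mm wide, 142 mm high. Origin at the centre of its underside, z up.
- notebook: Bystander, not to be touched: dark blue notebook lying flat, 150x108x13 mm. Origin at the centre of its underside, z up.
- screwdriver: Bystander, not to be touched: small screwdriver with orange handle lying flat, 171 mm long. Origin at the centre of its underside, z up.

How it is judged:
By the outcome, as a careful person would: the job done as asked, in the order asked, and still so for the second after the job is handed in, with the robot touching nothing.
It also fails if it takes over 45 s, if anything falls off the work surface, if the arm or the gripper's body presses on something with over 40 N, if the wrist force passes 120 N, or if a joint passes its speed limit or range.

### The arm

A 7-joint arm with a two-finger parallel gripper is mounted at the origin on a cart in front of the work surface, level with it; the furniture and walls round the work are solid. World frame = base frame: x ahead of the robot, y to its left, z up, the work surface at z = 0. Lengths are in m, angles in rad, forces in N, time in s.
With the tool pointing down it reaches from about 0.4 to 0.85 m from the base axis. Payload 10.4 kg.
Tool frame: the origin (TCP) lies at the very end of the fingers, on their centre line; the grasp point (between the pads) lies 19 mm behind it; z points along the fingers, y is the direction in which the jaws open and shut (so a half turn about z gives the same grasp; the last joint's range is limited). The gripper opens to 85 mm and grips with 20 to 120 N. Pads are 22 mm wide; open, the fingers measure 114 mm over their backs; the gripper's body (76 mm by 85 mm) begins 54 mm behind the grasp point. The pads swing forward as they close: fully open they stand 13 mm farther back than shut.
Start: joints at [1.093, 0.332, -0.065, 1.46, 0.022, 1.35, -0.088], TCP at [0.275, -0.561, 0.231] pointing down, gripper open.
Joint ranges: [-2.6, 2.6], [-0.5, 2.12], [-1.47, 1.34], [0.16, 2.42], [-1.27, 4.41], [0.06, 2.06], [-2.6, 2.6]. Speed limits (rad/s): [2.22, 2.22, 2.79, 2.79, 3.14, 3.14, 3.14].

### API

Orientations are given as a unit quaternion [x, y, z, w].
In Python, from workcell import get_obs, camera, camera_info, hand_in gives the robot as it stands.
- The arm moves only by the tool move_arm, never from a script. Its argument "moves" is a list of rows, each a list of 3 entries, a list of its own where there are three numbers: the shift along the tool's x, y, z in units of 25 mm (1.0 is 25 mm), then the turn, a rotation vector about the tool's x, y, z in degrees, then the opening, from 0 (shut) to 1 (fully open). A call has 1 to 5 rows; each row shifts and turns the commanded pose from where the row before left it, along the tool's axes as they then stand; what a row does not reach is not made up. A row lasts 1/8 s, in which the tool goes at most 62.5 mm and 10.7 degrees, less where a joint would pass 70% of its speed; a pose out of reach is approached as far as the arm can. A call is refused whole if a number of a shift passes 1 or a number of a turn 10.7, either way. A call with a gripper value outside its range is refused whole. The fingers move at their own pace and stop on an object; "squeeze" is the grip in N (left out, the last holds). Time passes only in rows, so rows that do not move let the fingers close. It gives the time, the measured TCP pose, the force and the opening at its end, in the units of the state.
- get_obs(): the state, without advancing time (a new reading comes with each control period).
- camera(name): name is "scene" or "top" or "wrist"; returns the picture (400x640x3 uint8, red, green, blue); there is no depth.
- camera_info(name): a dict with "fx", "fy", "cx", "cy" (pixels), "origin" and "rotation" of the camera in the world. Camera axes: x right, y down, z forward; pixel columns grow to the right and rows downward; lengths in m; the calibration is good to about 2 mm. A picture is of the moment at which its call begins: read the wrist's pose just before it. camera_info takes no time and is no camera call; for the wrist camera it gives the pose at the moment of the call.
- hand_in(): hands the job in, once; it reports no verdict.
The state is a dict: "clock": time; "joint_pos": joint angles; "joint_velocities": joint speeds; "tau": joint torques, N m; "position": TCP position; "ee_rot": TCP orientation; "ft_force": force on the tool from outside, world axes, zero at the start; "torque": the same for the moment, N m; "grip_width": opening from 0.0 (shut) to 1.0 (fully open).
Only numpy, scipy, OpenCV 4.12 (cv2) and the standard library are available. Lean on these libraries where they do the work, as an engineer would, in place of code of your own. Each camera call takes 0.05 s, during which the arm holds its last target. There are 200 camera calls.

## Working session

There is one attempt and no reset: what is moved stays moved. The work goes in short steps, Python scripts to look and compute and a tool call to move; the robot and the scene stay as the last step left them, time stands still between calls to the robot, and variables do not carry over. Pictures are saved under pics/ and viewed, about 8 in all and at most 12, crops included, and the job is handed in when it is done.

Besides the shell and the picture viewer there is one more tool, called after ">>>" as name([rows], argument=value, ...), one row to a line, values as JSON. move_arm: Moves the arm, as the interface text tells. Its arguments: {"type":"object","properties":{"moves":{"type":"array","items":{"type":"array"}},"squeeze":{"type":"number"}},"required":["moves"]}

```bash
mkdir -p pics
python3 - <<'E'
from workcell import *
import cv2,numpy as np
for n in("scene","top"):
    i=camera_info(n);print(n,{k:np.round(v,4).tolist() for k,v in i.items()})
    cv2.imwrite(f"pics/{n}0.png",camera(n)[:,:,::-1])
o=get_obs();print(o['clock'],o['position'],o['ee_rot'],o['ft_force'],o['grip_width'])
E
```

```text
scene {'fx': 456.0167, 'fy': 456.0167, 'cx': 324.3172, 'cy': 203.3948, 'origin': [-0.6094, -0.3079, 1.1265], 'rotation': [0.7208, -0.5476, 0.2582, -0.3374]}
top {'fx': 413.9662, 'fy': 413.9662, 'cx': 324.4883, 'cy': 198.3901, 'origin': [0.4018, -0.0159, 1.3364], 'rotation': [-0.6964, 0.7162, -0.0291, 0.0352]}
0.1 [ 0.27437575 -0.56118113  0.23060234] [ 9.74259181e-01  2.25429914e-01 -1.69904966e-04 -6.11145417e-04] [-1.02370976 -0.45421803  0.01218628] 1.0011286922747151
```

View pics/scene0.png

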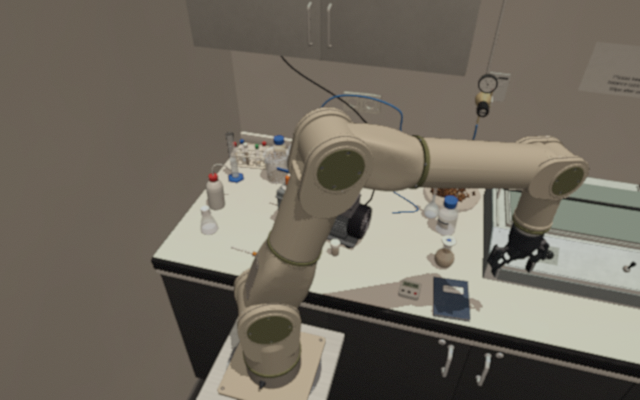

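View pics/top0.png

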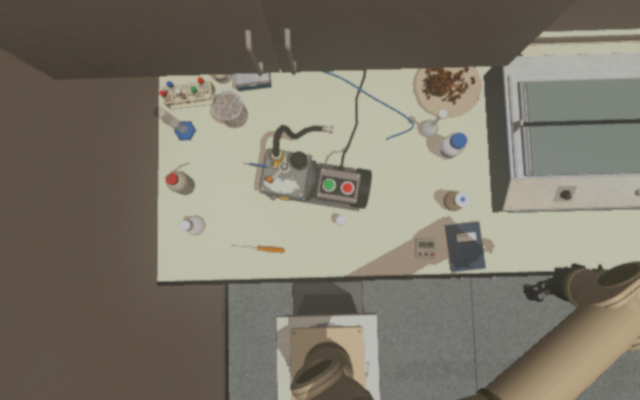

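```bash
cat > h.py <<'E'
from workcell import *
import cv2,numpy as np
from scipy.spatial.transform import Rotation as R
def rot(i):
    r=np.array(i['rotation']);return R.from_quat(r) if r.size==4 else R.from_matrix(r)
def ray(i,uv,z):
    d=rot(i).apply([(uv[0]-i['cx'])/i['fx'],(uv[1]-i['cy'])/i['fy'],1.]);o=np.array(i['origin'])
    return o+d*(z-o[2])/d[2]
def proj(i,p):
    c=rot(i).inv().apply(np.array(p)-i['origin']);return i['fx']*c[0]/c[2]+i['cx'],i['fy']*c[1]/c[2]+i['cy']
def blobs(im,lo,hi,amin=5):
    m=cv2.inRange(cv2.cvtColor(im,cv2.COLOR_RGB2HSV),lo,hi)
    n,_,s,c=cv2.connectedComponentsWithStats(m)
    return [(s[k].tolist(),c[k].round(1).tolist()) for k in range(1,n) if s[k][4]>=amin]
E
python3 - <<'E'
from h import *
im=camera("top");i=camera_info("top")
c=im[110:230,230:390]
cv2.imwrite("pics/c1.png",cv2.resize(c,None,fx=5,fy=5,interpolation=cv2.INTER_CUBIC)[:,:,::-1])
for n,lo,hi,z in(("green",(45,100,60),(85,255,255),.202),("red",(172,150,80),(180,255,255),.202),("orange",(5,150,120),(18,255,255),.211)):
    for s,q in blobs(im,lo,hi):
        if 230<q[0]<390: print(n,s,q,ray(i,q,z).round(4))
E
```

```text
green [325, 181, 8, 8, 52] [328.5, 184.2] [ 0.5444 -0.0196  0.202 ]
orange [267, 177, 5, 5, 17] [269.0, 179.0] [0.5623 0.1433 0.211 ]
orange [259, 247, 25, 5, 69] [271.1, 249.0] [0.3713 0.1406 0.211 ]
```

View pics/c1.png

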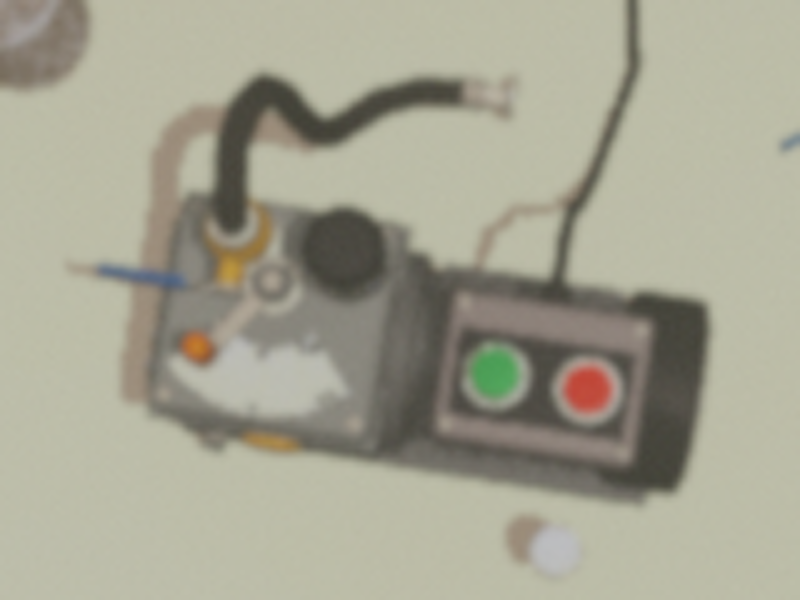

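Run:
```python
from h import *
i=camera_info("top")
f=lambda x,y,z:ray(i,(230+x/5-.4,110+y/5-.4),z)
g=f(495,373,.202);r=f(588,390,.202);k=f(197,348,.211);p=f(270,283,.178)
print(g,r,k,p)
d=g-r;th=np.arctan2(d[1],d[0])-np.pi/2;print("len",np.hypot(*d[:2]),"yaw",np.degrees(th))
v=k-p;print("knob r",np.hypot(*v[:2]),"lever ang",np.degrees(np.arctan2(v[1],v[0])-th))
# tool frame: x=pump x, y=-pump y, z down
T=R.from_euler('z',th)*R.from_euler('x',np.pi)
print("tool quat",T.as_quat())
for n,q in dict(g=g,k=k,p=p,start=get_obs()['position']).items(): print(n,(T.inv().apply(q)*1000).round(1))
```

```text
[ 0.54434607 -0.01984536  0.202     ] [ 0.53343562 -0.07082986  0.202     ] [0.56173512 0.14333155 0.211     ] [0.60236611 0.10603211 0.178     ]
len 0.052138824274256555 yaw -12.07884757530571
knob r 0.055155465604730204 lever ang 149.5267763617207
tool quat [ 9.94449737e-01 -1.05212744e-01 -6.44242251e-18  6.08924843e-17]
g [ 536.4  -94.5 -202. ]
k [ 519.3 -257.7 -211. ]
p [ 566.8 -229.7 -178. ]
start [ 385.8  491.4 -230.7]
```

>>> move_arm([
  [[0, 0, -1], [0, 0, 9.53], 0],
  [[0, 0, -1], [0, 0, 9.53], 0],
  [[0, 0, -1], [0, 0, 9.53], 0],
  [[0, 0, -1], [0, 0, 9.53], 0],
  [[0, -1, 0], [0, 0, 0], 0],
])

```text
clock: 0.78
position: [0.2792, -0.5383, 0.3327]
ee_rot: [0.994, -0.107, 0.0, 0.001]
ft_force: [0.4, 1.3, -0.5]
grip_width: -0.0
```

>>> move_arm([
  [[1, -1, 0], [0, 0, 0], 0],
  [[1, -1, 0], [0, 0, 0], 0],
  [[1, -1, 0], [0, 0, 0], 0],
  [[1, -1, 0], [0, 0, 0], 0],
  [[1, -1, 0], [0, 0, 0], 0],
])

```text
clock: 1.4
position: [0.429, -0.4401, 0.331]
ee_rot: [0.994, -0.105, -0.0, -0.0]
ft_force: [0.9, -1.3, 0.4]
grip_width: 0.003
```

>>> move_arm([
  [[0, -1, 0], [0, 0, 0], 0],
  [[0, -1, 0], [0, 0, 0], 0],
  [[0, -1, 0], [0, 0, 0], 0],
  [[0, -1, 0], [0, 0, 0], 0],
  [[0, -1, 0], [0, 0, 0], 0],
])

```text
clock: 2.02
position: [0.4543, -0.3178, 0.3311]
ee_rot: [0.994, -0.105, -0.0, -0.0]
ft_force: [-0.6, -0.3, -0.0]
grip_width: 0.001
```

>>> move_arm([
  [[0, -1, 0], [0, 0, 0], 0],
  [[0, -1, 0], [0, 0, 0], 0],
  [[0, -1, 0], [0, 0, 0], 0],
  [[0, -1, 0], [0, 0, 0], 0],
  [[0, -1, 0], [0, 0, 0], 0],
])

```text
clock: 2.65
position: [0.4804, -0.1956, 0.3311]
ee_rot: [0.994, -0.105, -0.0, -0.0]
ft_force: [0.3, 0.3, 0.2]
grip_width: -0.004
```

>>> move_arm([
  [[0, -1, 0], [0, 0, 0], 0],
  [[0, -1, 0], [0, 0, 0], 0],
  [[0, -1, 0], [0, 0, 0], 0],
  [[0, -1, 0], [0, 0, 0], 0],
  [[0, 0, 0], [0, 0, 0], 0],
])

```text
clock: 3.28
position: [0.5015, -0.0966, 0.3312]
ee_rot: [0.995, -0.103, -0.0, -0.0]
ft_force: [0.6, -1.2, 0.1]
grip_width: -0.002
```

>>> move_arm([
  [[0, -1, 0], [0, 0, 0], 0],
  [[0, -1, 0], [0, 0, 0], 0],
  [[0, -1, 0], [0, 0, 0], 0],
  [[0, -1, 0], [0, 0, 0], 0],
  [[0, 0, 0], [0, 0, 0], 0],
])

```text
clock: 3.9
position: [0.5222, 0.0001, 0.3311]
ee_rot: [0.995, -0.104, -0.0, -0.0]
ft_force: [0.8, 0.5, -0.2]
grip_width: 0.001
```

Run:
```python
from h import *
o=get_obs();i=camera_info("wrist");im=camera("wrist")
cv2.imwrite("pics/w1.png",im[:,:,::-1]);print(o['position'],i['origin'])
T=R.from_quat([.99445,-.10521,0,0])
for n,lo,hi,z in(("green",(45,100,40),(85,255,255),.202),("red",(172,150,60),(180,255,255),.202),("orange",(5,150,80),(18,255,255),.211)):
    for s,q in blobs(im,lo,hi,60): print(n,s,q,(T.inv().apply(ray(i,q,z))*1000).round(1))
print("tcp",T.inv().apply(o['position'])*1000)
```

```text
[5.22227316e-01 1.49500688e-04 3.31099348e-01] [ 0.59101041 -0.01543877  0.47499099]
green [324, 146, 31, 32, 728] [338.8, 161.7] [ 535.3  -93.1 -202. ]
orange [144, 79, 35, 59, 763] [166.1, 108.5] [ 581.5 -239.7 -211. ]
orange [150, 167, 31, 22, 468] [165.0, 177.3] [ 522.3 -249.1 -211. ]
orange [220, 261, 51, 12, 464] [245.9, 267.0] [ 432.7 -182.7 -211. ]
tcp [ 510.63481364 -109.42339551 -331.09934781]
```

View pics/w1.png

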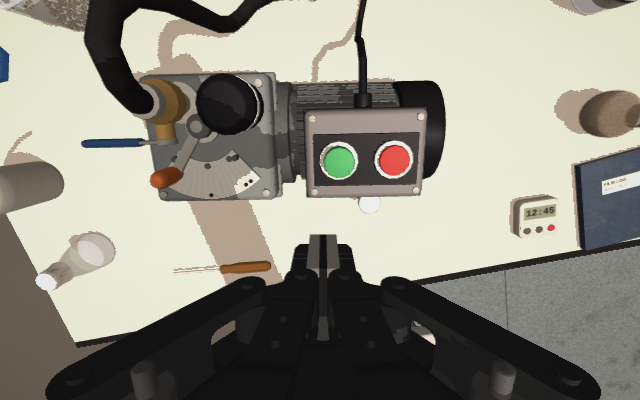

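>>> move_arm([
  [[0.1, -1, 0], [0, 0, 0], 0],
  [[0, -1, 0], [0, 0, 0], 0],
  [[0, -1, 0], [0, 0, 0], 0],
  [[0, -1, 0], [0, 0, 0], 0],
  [[0, -1, 0], [0, 0, 0], 0],
])

```text
clock: 4.58
position: [0.5513, 0.1195, 0.3311]
ee_rot: [0.994, -0.106, 0.0, 0.0]
ft_force: [0.3, 0.5, -0.2]
grip_width: -0.001
```

>>> move_arm([
  [[0, -1, 0], [0, 0, 0], 0],
  [[0, -1, 0], [0, 0, 0], 0],
  [[0, -0.5, 0], [0, 0, 0], 0],
  [[0, 0, 1], [0, 0, 0], 0],
  [[0, 0, 1], [0, 0, 0], 0],
])

```text
clock: 5.2
position: [0.5643, 0.1805, 0.2806]
ee_rot: [0.994, -0.106, 0.0, 0.0]
ft_force: [-0.5, -0.2, 0.7]
grip_width: -0.001
```

Run:
```python
from h import *
o=get_obs();i=camera_info("wrist");im=camera("wrist")
cv2.imwrite("pics/w2.png",im[:,:,::-1])
T=R.from_quat([.99445,-.10521,0,0])
for n,lo,hi,z in(("orange",(5,150,80),(18,255,255),.211),):
    for s,q in blobs(im,lo,hi,60): print(n,s,q,(T.inv().apply(ray(i,q,z))*1000).round(1))
print("tcp",T.inv().apply(o['position'])*1000, proj(i,o['position']),o['ee_rot'])
```

```text
orange [360, 77, 41, 73, 690] [374.0, 112.8] [ 582.5 -257.8 -211. ]
orange [355, 183, 25, 27, 484] [366.7, 196.0] [ 523.2 -260.5 -211. ]
orange [364, 279, 17, 7, 84] [373.6, 281.4] [ 451.7 -252.  -211. ]
tcp [ 514.09013084 -294.56789664 -280.63145196] (np.float64(320.0605051582158), np.float64(249.39193834977294)) [ 9.94385274e-01 -1.05819240e-01  2.86224085e-04  3.66361421e-04]
```

View pics/w2.png

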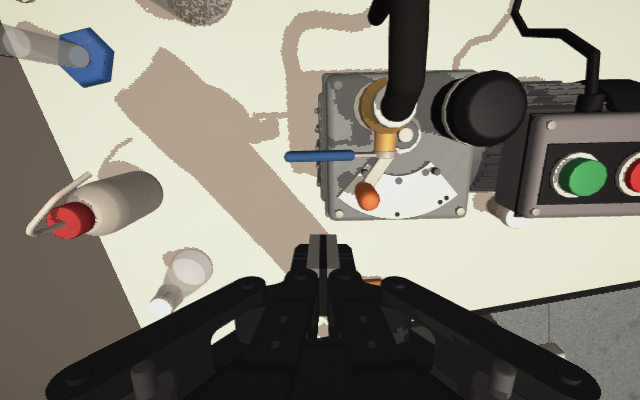

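>>> move_arm([
  [[0, 0, 1], [0, 0, 0], 0],
  [[0, 0, 1], [0, 0, 0], 0],
  [[0, 0, 1], [0, 0, 0], 0],
  [[0, 0, 0.7], [0, 0, 0], 0],
  [[0, 0, 0], [0, 0, 0], 0],
])

```text
clock: 5.88
position: [0.5636, 0.1811, 0.188]
ee_rot: [0.994, -0.105, -0.001, 0.001]
ft_force: [0.5, 0.5, 0.0]
grip_width: 0.003
```

>>> move_arm([
  [[0, 0.4, 0], [0, 0, 0], 0],
  [[0, 0.4, 0], [0, 0, 0], 0],
  [[0, 0.2, 0], [0, 0, 0], 0],
  [[0, 0.2, 0], [0, 0, 0], 0],
  [[0, 0.2, 0], [0, 0, 0], 0],
])

```text
clock: 6.5
position: [0.5563, 0.1484, 0.1899]
ee_rot: [0.995, -0.104, 0.001, -0.001]
ft_force: [0.6, -0.5, 0.4]
grip_width: 0.003
```

>>> move_arm([
  [[0, 0.2, 0], [0, 0, 0], 0],
  [[0, 0.2, 0], [0, 0, 0], 0],
  [[0, 0.2, 0], [0, 0, 0], 0],
  [[0, 0.2, 0], [0, 0, 0], 0],
])

```text
clock: 7.0
position: [0.5526, 0.1294, 0.1892]
ee_rot: [0.995, -0.105, 0.001, -0.001]
ft_force: [3.6, 6.5, -0.7]
grip_width: -0.001
```

```bash
cat > look.py <<'E'
import sys
from h import *
o=get_obs();i=camera_info("wrist");im=camera("wrist")
cv2.imwrite(f"pics/{sys.argv[1]}.png",im[:,:,::-1])
T=R.from_quat([.99445,-.10521,0,0])
for n,lo,hi,z in(("green",(45,100,40),(85,255,255),.202),("orange",(5,150,80),(18,255,255),.211)):
    for s,q in blobs(im,lo,hi,40): print(n,s,q,(T.inv().apply(ray(i,q,z))*1000).round(1))
print("tcp",T.inv().apply(o['position'])*1000,o['clock'],T.inv().apply(o['ft_force']).round(1))
E
python3 look.py w3
```

```text
green [593, 186, 47, 63, 2317] [619.6, 217.0] [ 536.2 -103.4 -202. ]
orange [341, 80, 10, 33, 129] [345.8, 95.9] [ 588.8 -232.  -211. ]
orange [334, 115, 13, 12, 51] [340.8, 120.9] [ 579.4 -233.8 -211. ]
orange [297, 127, 43, 23, 187] [319.1, 139.0] [ 572.4 -242.3 -211. ]
orange [272, 132, 19, 13, 61] [281.1, 138.5] [ 572.5 -257.5 -211. ]
orange [289, 142, 9, 34, 133] [292.8, 157.8] [ 564.8 -253.1 -211. ]
orange [317, 164, 8, 12, 43] [320.9, 169.1] [ 560.2 -241.6 -211. ]
orange [349, 234, 37, 52, 1250] [367.3, 258.8] [ 519.3 -220.7 -211. ]
orange [318, 318, 10, 16, 141] [322.5, 326.1] [ 483.4 -240.8 -211. ]
tcp [ 513.25614603 -242.15650657 -189.17234529] 7.0 [ 2.2 -7.1  0.7]
```

>>> move_arm([
  [[0, 0.2, 0], [0, 0, 0], 0],
  [[0, 0.2, 0], [0, 0, 0], 0],
  [[0, 0.2, 0], [0, 0, 0], 0],
  [[0, 0.1, 0], [0, 0, 0], 0],
  [[0, 0, 0], [0, 0, 0], 0],
])

```text
clock: 7.68
position: [0.5486, 0.1106, 0.1888]
ee_rot: [0.994, -0.105, -0.0, 0.0]
ft_force: [-0.1, 0.8, 0.1]
grip_width: -0.002
```

```bash
python3 look.py w4
```

```text
green [554, 186, 80, 63, 3739] [593.6, 216.5] [ 536.4  -96.5 -202. ]
orange [254, 50, 23, 19, 129] [266.1, 57.1] [ 602.5 -242.7 -211. ]
orange [279, 64, 16, 16, 84] [284.9, 70.8] [ 597.8 -235.9 -211. ]
orange [235, 81, 69, 97, 1143] [274.9, 135.2] [ 574.  -240.7 -211. ]
orange [357, 217, 41, 52, 1501] [376.3, 243.1] [ 527.2 -198.  -211. ]
orange [318, 317, 10, 16, 136] [322.5, 324.9] [ 484.5 -221.7 -211. ]
tcp [ 513.30450452 -222.99416546 -188.7503217 ] 7.675 [-0.2 -0.8 -0.1]
```

View pics/w4.png

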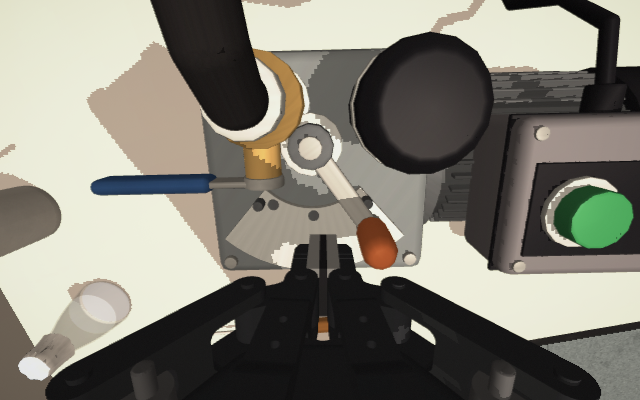

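>>> move_arm([
  [[0, -0.2, 0], [0, 0, 0], 0],
  [[0, 0, -1], [0, 0, 0], 0],
  [[0, 0, -1], [0, 0, 0], 0],
  [[0, 0, -1], [0, 0, 0], 0],
  [[0, 0, -1], [0, 0, 0], 0],
])

```text
clock: 8.35
position: [0.5496, 0.1166, 0.2896]
ee_rot: [0.995, -0.105, -0.0, -0.0]
ft_force: [1.0, 0.7, 0.1]
grip_width: 0.006
```

>>> move_arm([
  [[0.3, 1, 0], [0, 0, 0], 0],
  [[0.3, 1, 0], [0, 0, 0], 0],
  [[0.3, 1, 0], [0, 0, 0], 0],
  [[0, 1, 0], [0, 0, 0], 0],
  [[0, 1, 0], [0, 0, 0], 0],
])

```text
clock: 8.98
position: [0.5456, -0.0112, 0.2887]
ee_rot: [0.994, -0.105, -0.0, -0.0]
ft_force: [0.1, -0.6, 0.3]
grip_width: -0.005
```

>>> move_arm([
  [[0, 0.4, 0], [0, 0, 0], 0],
  [[0, 0, 1], [0, 0, 0], 0],
  [[0, 0, 0.8], [0, 0, 0], 0],
  [[0, 0, 0], [0, 0, 0], 0],
])

```text
clock: 9.48
position: [0.5429, -0.0199, 0.2426]
ee_rot: [0.995, -0.105, -0.001, -0.0]
ft_force: [-0.4, -0.1, -0.1]
grip_width: 0.0
```

```bash
python3 look.py w5
```

```text
green [301, 198, 43, 39, 1299] [322.1, 217.4] [ 537.9  -93.1 -202. ]
orange [29, 109, 61, 84, 1924] [69.2, 145.2] [ 585.3 -239.1 -211. ]
orange [154, 220, 41, 37, 976] [174.0, 237.9] [ 527.3 -186.6 -211. ]
tcp [ 534.99479397  -94.1764803  -242.60108076] 9.475 [-0.4  0.2  0.1]
```

View pics/w5.png

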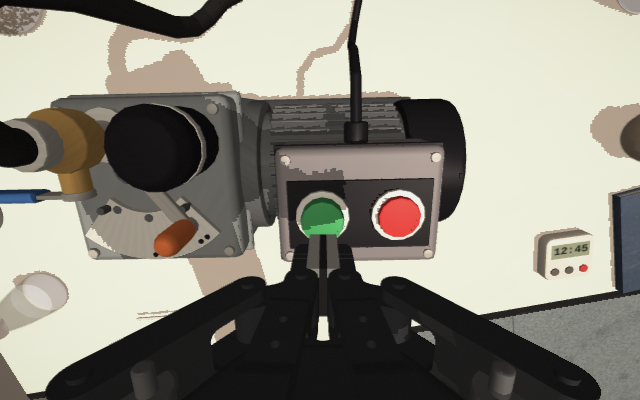

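>>> move_arm([
  [[0.05, 0, 1], [0, 0, 0], 0],
  [[0, 0, 0.5], [0, 0, 0], 0],
  [[0, 0, 0.2], [0, 0, 0], 0],
  [[0, 0, 0.1], [0, 0, 0], 0],
  [[0, 0, 0], [0, 0, 0], 0],
])

```text
clock: 10.15
position: [0.545, -0.0209, 0.1993]
ee_rot: [0.994, -0.105, 0.0, 0.0]
ft_force: [0.4, 0.9, 0.7]
grip_width: 0.0
```

>>> move_arm([
  [[0, 0, 0.1], [0, 0, 0], 0],
  [[0, 0, 0.06], [0, 0, 0], 0],
  [[0, 0, 0], [0, 0, 0], 0],
])

```text
clock: 10.52
position: [0.545, -0.0211, 0.1957]
ee_rot: [0.994, -0.105, 0.001, 0.0]
ft_force: [-3.4, 0.5, 8.1]
grip_width: 0.0
```

>>> move_arm([
  [[0, 0, 0.06], [0, 0, 0], 0],
  [[0, 0, 0], [0, 0, 0], 0],
])

```text
clock: 10.78
position: [0.5451, -0.021, 0.1956]
ee_rot: [0.994, -0.105, 0.001, 0.0]
ft_force: [-8.1, -0.6, 18.4]
grip_width: 0.002
```

Force rises without travel, so the button is bottomed at 6 mm. I'll lift and check.

>>> move_arm([
  [[0, 0, -0.5], [0, 0, 0], 0],
  [[0, 0, -1], [0, 0, 0], 0],
  [[0, 0, -1], [0, 0, 0], 0],
  [[0, 0, -1], [0, 0, 0], 0],
  [[0, 0, -1], [0, 0, 0], 0],
])

```text
clock: 11.4
position: [0.5447, -0.021, 0.3068]
ee_rot: [0.994, -0.105, 0.0, 0.0]
ft_force: [0.6, -0.1, -0.4]
grip_width: -0.001
```

>>> move_arm([
  [[-1, 0, 0], [0, 0, 0], 0],
  [[-1, 0, 0], [0, 0, 0], 0],
  [[0, 0, 0], [0, 0, 0], 0],
])

```text
clock: 11.78
position: [0.4952, -0.0102, 0.3065]
ee_rot: [0.994, -0.105, 0.001, 0.0]
ft_force: [1.0, 0.4, 0.7]
grip_width: -0.002
```

```bash
python3 look.py w6
```

```text
green [305, 120, 34, 34, 877] [321.3, 137.0] [ 535.5  -93.1 -202. ]
orange [99, 40, 41, 70, 1178] [123.5, 75.7] [ 580.8 -239.7 -211. ]
orange [187, 143, 30, 23, 511] [201.3, 154.2] [ 522.7 -188.5 -211. ]
orange [204, 255, 54, 14, 522] [231.5, 261.7] [ 427.8 -172.3 -211. ]
tcp [ 486.32960703  -93.63973815 -306.54230768] 11.775 [ 0.9 -0.6 -0.7]
```

View pics/w6.png

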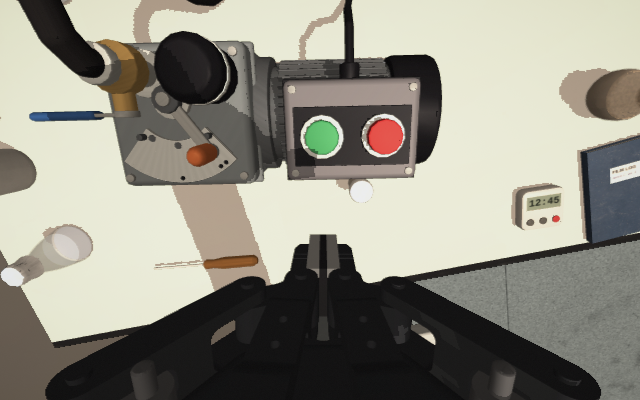

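Run:
```python
from h import *
for f in("w1","w6"):
    im=cv2.imread(f"pics/{f}.png")[:,:,::-1].copy()
    a=[b for b in blobs(im,(50,90,40),(85,255,255),300)]
    r=[b for b in blobs(im,(0,140,60),(3,255,255),200)+blobs(im,(175,140,60),(180,255,255),200)]
    print(f,a,r, [np.sqrt(q[0][4]/a[0][0][4]).round(3) for q in r])
i=camera_info("wrist");Ti=R.from_quat([.99445,-.10521,0,0])
for a in(.6,.9,1.2,1.1): # angle: expected knob-top pixel
    b=a-.6
    p=np.array([566.8-56*np.cos(b),-229.7+56*np.sin(b),-211])/1000
    print(a,np.round(proj(i,Ti.apply(p)),1))
```

```text
w1 [([324, 146, 31, 32, 739], [338.8, 161.6])] [([379, 145, 31, 30, 705], [394.0, 159.7])] [np.float64(0.977)]
w6 [([305, 120, 34, 34, 886], [321.4, 137.0])] [([367, 119, 36, 35, 981], [384.6, 136.0])] [np.float64(1.052)]
0.6 [151.5 169.9]
0.9 [171.7 166.9]
1.2 [189.3 157.8]
1.1 [183.8 161.5]
```

```bash
python3 -c "
from workcell import *
print(hand_in())"
```

```text
the job is handed in; nothing more can be done
None
```

I pushed the ballast lever to its second stop, then pressed the green start button in. I handed the job in at about 11.8 s with the arm clear of everything.

- **Lever:** I pushed the knob from its left with the closed fingers, in one straight stroke to the pump's right. In the second stage it needed about 7 N, then the force fell to under 1 N as it snapped on. Right after the push the camera put the knob at −198 mm across the pump, and −198 mm was expected for 1.20 rad. In the last picture its top was about 8 px further along than predicted. I put that down to a rough reading of the pixels, and it is not on the short side.
- **Start button:** It went down about 6 mm and then the force rose to 18 N with no more travel, so it was fully in. After lifting off, the red button looked about 8% larger relative to the green one than before. That fits green in and red risen, though I expected nearer 5%, so it is supporting evidence only.
- **Left alone:** The last picture shows the blue handle still level. The arm came near none of the other things, and those in view looked undisturbed. The highest contact force I read was about 20 N.

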